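# Set the distance bar that fills the stop fixture

### The arm

A 7-joint arm with a two-finger parallel gripper is mounted at the origin on a cart in front of the work surface, level with it; the furniture and walls round the work are solid. World frame = base frame: x ahead of the robot, y to its left, z up, the work surface at z = 0. Lengths are in m, angles in degrees, forces in N, time in s.
With the tool pointing down it reaches from about 0.4 to 0.875 m from the base axis. Payload 6.5 kg.
Tool frame: the origin (TCP) lies at the very end of the fingers, on their centre line; the grasp point (between the pads) lies 19 mm behind it; z points along the fingers, y is the line along which they close (so a half turn about z gives the same grasp; the last joint's range is limited). The gripper opens to 85 mm and grips with 20 to 120 N. Pads are 22 mm wide; open, the fingers measure 114 mm over their backs; the gripper's body (76 mm by 85 mm) begins 54 mm behind the grasp point. The pads swing forward as they close: fully open they stand 13 mm farther back than shut.
Start: joints at [-78.22, 30.733, -0.252, 88.115, 0.149, 61.152, -4.079], TCP at [0.174, 0.626, 0.231] pointing down, gripper open.
Joint ranges: [-154.64, 154.64], [-21.42, 123.67], [-72.66, 72.17], [13.99, 137.28], [-74.86, 254.86], [10.95, 109.41], [-158.01, 158.01]. Speed limits (degrees/s): [136.94, 136.94, 180, 180, 180, 180, 180].

### API

Orientations are given as a 3x3 rotation matrix whose columns are the frame's x, y, z axes.
In Python, from cell import env, capture gives the robot as it stands.
- The arm moves only by the tool carry_out, never from a script. Its argument "steps" is a list of rows, each an object of numbers: "dx", "dy", "dz": the shift along the tool's x, y, z in units of 30 cm (1.0 is 30 cm); "ax", "ay", "az": the turn, a rotation vector about the tool's x, y, z in units of 45 degrees (1.0 is 45 degrees); "fingers": the opening, from -1 (shut) to 1 (fully open). In form: [{"dx": .., "dy": .., "dz": .., "ax": .., "ay": .., "az": .., "fingers": ..}, ...]. A call has exactly 8 rows; each row is the pose to reach, as a shift and turn from the pose commanded when the call began, along the tool's axes at that moment; what a row does not reach only later rows make up. A row lasts 1/10 s, in which the tool goes at most 50 mm and 8.59 degrees, less where a joint would pass 70% of its speed; a pose out of reach is approached as far as the arm can. A call with a number of a shift or a turn outside -1 to 1 is refused whole. A call with a gripper value outside its range is refused whole. The fingers move at their own pace and stop on an object; "squeeze" is the grip in N (left out, the last holds). Time passes only in rows, so rows that repeat a pose let the fingers close, or fill a call up. It gives the time, the measured TCP pose, the force, the opening and the grip force at its end, in the units of the state.
- env.read_state(): the state, without advancing time (a new reading comes with each control period).
- capture(name): name is "scene" or "top" or "wrist"; returns a dict with "frame" (420x560x3 uint8, red, green, blue), "fovy" (degrees; the focal length in pixels is half the picture's height over the tangent of half this angle, whatever the lens; pixels are square), "cx", "cy" (the principal point, pixels), "k1" (the pictures are not rectified: a ray, as slopes to the right and down, at radius r is drawn at 1 + k1 r^2 times it, then the intrinsics apply), "rvec" (rotation vector, rad) and "tvec" (3), from world to camera coordinates, as OpenCV has them. Camera axes: x right, y down, z forward; pixel columns grow to the right and rows downward; lengths in m; the calibration is good to about 2 mm. A picture is of the moment at which its call begins. There is no depth.
- env.job_done(): hands the job in; it is judged then, once.
The state is a dict: "time_s": time; "joints": joint angles; "qd": joint speeds; "joint_efforts": joint torques, N m; "eef_pos": TCP position; "ee_rot": TCP orientation; "contact_force": force on the tool from outside, world axes, zero at the start; "torque": the same for the moment, N m; "grip_width": finger opening in m; "finger_force": force on a finger pad.
Only numpy, scipy, OpenCV 4.12 (cv2) and the standard library are available. Lean on these libraries where they do the work, as an engineer would, in place of code of your own. Each camera call takes 0.05 s, during which the arm holds its last target. There are 200 camera calls.

### The job

A distance bar that is too short has been left lying in front of the stop fixture: first put it in the grey tray. Then find the bar that just fills the fixture between its cheeks and passes under its cover, and push it fully home under the cover, flat against the back stop. Leave the other bars and the rest of the bench's things where they are.

Things in the scene. Friction and masses are not known exactly. Their poses are not given: they have to be found in the camera images.
- stop_fixture: Fixed low stop fixture of dark steel with a bright cover plate: an open-fronted pocket standing on the bench (no floor), 115 mm wide between its cheeks. Origin on the bench, middle of the inner face of the back stop; own -x points out of the mouth, y across it, z up. Cover plate from x=-22 to +14 mm, its underside 31 mm above the bench, top 37, bolt heads 41.
- mouth (a point): Middle of the fixture's mouth on the bench, 52 mm in front of the back stop (fixture x=-52 mm). From here flared lead-ins narrow from about 133 to 115 mm, reached at x=-34; the fixture is 152 mm wide over their outsides. A 26 mm bar that is home stands out 4 mm in front of the cover.
- bar_short: Plain ground steel distance bar (too short), left in front of the fixture's mouth, 90 mm long (own x axis), 26 mm wide (y) and 26 high (z), lying flat. Origin in the middle of its underside.
- bar_right: Plain ground steel distance bar that fits the fixture, 110 mm long (own x axis), 26 mm wide (y) and 26 high (z), lying flat. Origin in the middle of its underside.
- bar_long: Plain ground steel distance bar (too long), 130 mm long (own x axis), 26 mm wide (y) and 26 high (z), lying flat. Origin in the middle of its underside.
- bar_thick: Plain ground steel distance bar (too thick for the cover), 110 mm long (own x axis), 34 mm wide (y) and 34 high (z), lying flat. Origin in the middle of its underside.
- tray: Fixed grey open tray, 160 (x) x 122 (y) x 22 mm high outside, walls and floor about 4 mm; it stands on a wooden board, its origin (middle of its underside) 50.5 mm above the bench. Two thumb screws stand in its two corners at +x.
- surface_plate: Fixed dark cast plate on a grey foot, 196 (x) x 174 (y) mm, its flat top 70 mm above the bench, left of the fixture; three bars lie on it side by side, in any order, with at least 30 mm between them. Origin in the middle of its underside.
- oiler: Red pump oil can, body 64 mm round, 178 mm high with its bent spout, standing; origin under it.
- boss: Grey bored boss, 66 mm round, 54 high; origin under it.
- thumb_screw_b: Another such thumb screw, in the other corner of the tray.
- thumb_screw: Steel thumb screw, 30 mm head, 29 high, in a corner of the tray; origin under it.

How it is judged (in metres and radians):
On the way:
1. the short bar lies in the tray, let go (x of bar_short in the frame of tray between -0.075 and 0.075 m and y of bar_short in the frame of tray between -0.058 and 0.058 m and z of bar_short in the frame of tray between 0 and 0.035 m and linear speed of bar_short below 0.03 m/s and contact force between the fingers and bar_short below 0.1 N), for 0.2 s.
At the end, for the whole second after the job is handed in: The 110 x 26 mm bar is home in the fixture: back face within 3.5 mm of the back stop, square to it within 0.05 rad, flat on the bench, at rest; the short bar lies in the tray (x of bar_short in the frame of tray between -0.075 and 0.075 m and y of bar_short in the frame of tray between -0.058 and 0.058 m and z of bar_short in the frame of tray between 0 and 0.035 m and linear speed of bar_short below 0.03 m/s and x of bar_right in the frame of stop_fixture between -0.0165 and -0.01 m and y of bar_right in the frame of stop_fixture between -0.005 and 0.005 m and z of bar_right in the frame of stop_fixture below 0.004 m and angle between the x axis of bar_right and the y axis of stop_fixture, either way round below 0.05 rad and linear speed of bar_right below 0.01 m/s); the robot touches nothing.
It fails at once if the long or the thick bar was moved more than 25 mm (distance of any of bar_long, bar_thick from where it was at the start of the episode above 0.025 m).
It fails at once if another thing of the bench was moved more than 25 mm (distance of any of oiler, boss, thumb_screw_b, thumb_screw from where it was at the start of the episode above 0.025 m).
It also fails if it takes over 61 s, if anything falls off the work surface, if the arm or the gripper's body presses on something with over 40 N, if the wrist force passes 120 N, or if a joint passes its speed limit or range.

## Working session

There is one attempt and no reset: what is moved stays moved. The work goes in short steps, Python scripts to look and compute and a tool call to move; the robot and the scene stay as the last step left them, time stands still between calls to the robot, and variables do not carry over. Pictures are saved under pics/ and viewed, at most 10 in all, crops included, and the job is handed in when it is done.

Besides the shell and the picture viewer there is one more tool, called after "Request:" as name([rows], argument=value, ...), one row to a line, values as JSON. carry_out: Moves the arm, as the interface text tells. Shifts and turns lie within -1 to 1; 1 stands for 30 cm of shift or 45 degrees of turn. Its arguments: {"type":"object","properties":{"steps":{"type":"array"},"squeeze":{"type":"number"}},"required":["steps"]}

```bash
mkdir -p pics; ls
cat > h.py <<'E'
import numpy as np, cv2, pickle, os
from cell import env, capture
def shot(n,tag):
    c=capture(n); pickle.dump(c,open(f'pics/{tag}.pkl','wb'))
    cv2.imwrite(f'pics/{tag}.png',cv2.cvtColor(c['frame'],cv2.COLOR_RGB2BGR)); return c
def load(tag): return pickle.load(open(f'pics/{tag}.pkl','rb'))
def ray(c,u,v):
    f=210/np.tan(np.radians(c['fovy'])/2)
    d=np.array([(u-c['cx'])/f,(v-c['cy'])/f]); p=d.copy()
    for _ in range(30): p=d/(1+c['k1']*(p@p))
    R,_=cv2.Rodrigues(np.array(c['rvec'],float)); t=np.array(c['tvec'],float).ravel()
    o=-R.T@t; r=R.T@np.array([p[0],p[1],1]); return o,r/np.linalg.norm(r)
def onz(c,u,v,z):
    o,r=ray(c,u,v); return o+r*(z-o[2])/r[2]
def tri(*obs):
    A=np.zeros((3,3));b=np.zeros(3)
    for c,u,v in obs:
        o,r=ray(c,u,v);P=np.eye(3)-np.outer(r,r);A+=P;b+=P@o
    x=np.linalg.solve(A,b)
    return x,[np.linalg.norm((np.eye(3)-np.outer(r,r))@(x-o)) for o,r in (ray(*k) for k in obs)]
def proj(c,X):
    R,_=cv2.Rodrigues(np.array(c['rvec'],float)); q=R@np.array(X,float)+np.array(c['tvec'],float).ravel()
    p=q[:2]/q[2]; f=210/np.tan(np.radians(c['fovy'])/2)
    return p*(1+c['k1']*(p@p))*f+[c['cx'],c['cy']]
E
python3 - <<'E'
from h import *
for n in ('scene','top','wrist'):
    c=shot(n,n+'0'); print(n,c['fovy'],c['cx'],c['cy'],c['k1'],ray(c,c['cx'],c['cy']))
s=env.read_state(); print(s['time_s'],s['eef_pos'],s['ee_rot'],s['grip_width'],s['joints'],s['contact_force'])
a=np.hstack([cv2.imread('pics/scene0.png')])
E
```

```text
pics
scene 55.63667260669859 283.7517017619268 206.5044964430274 -0.04531487304643723 (array([ 0.17920568, -0.77562358,  0.78575482]), array([ 0.35499298,  0.61610776, -0.70312958]))
top 51.47982885129401 283.5148143073487 215.39758279019904 -0.10786218016502369 (array([ 0.43481751, -0.15258194,  1.16738572]), array([ 0.0975647 ,  0.0248072 , -0.99491996]))
wrist 71.66617785503993 281.4157724719764 207.6596711697201 -0.038549018062599485 (array([0.09496632, 0.64767412, 0.37258383]), array([ 0.30801437, -0.08771804, -0.94732924]))
0.15 [0.17438839 0.62567275 0.23060487] [[-9.63293889e-01  2.68448898e-01 -2.69930109e-04]
 [ 2.68449016e-01  9.63292977e-01 -1.32871957e-03]
 [-9.66715269e-05 -1.35240992e-03 -9.99999081e-01]] 0.08547294391817005 [-78.21959213  30.76936726  -0.25382123  88.15603963   0.14836876
  61.15260667  -4.08144409] [0.57627077 0.20213762 0.06059409]
```

Run:
```python
import cv2
for n in('scene0','top0'):
    cv2.imwrite(f'pics/{n}L.png',cv2.resize(cv2.imread(f'pics/{n}.png'),(800,600),interpolation=cv2.INTER_CUBIC))
```

```text
(no output)
```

View pics/scene0L.png

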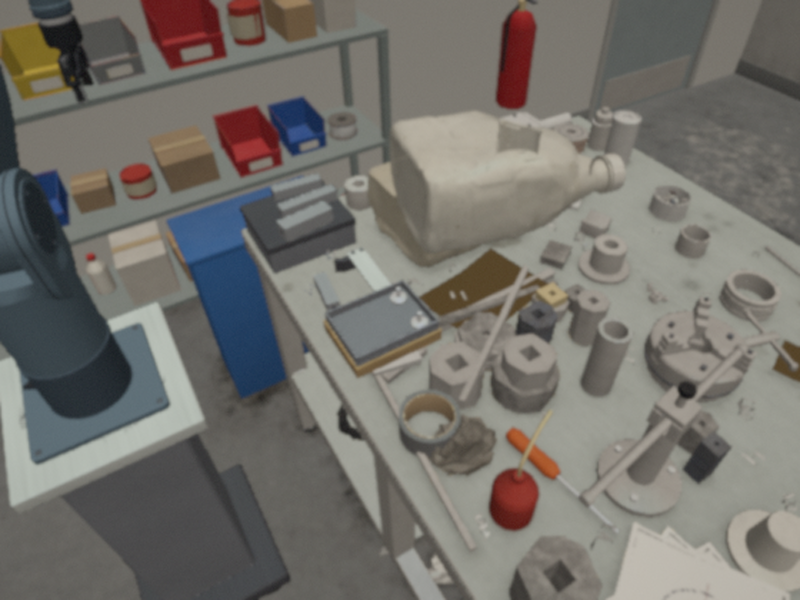

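View pics/top0L.png

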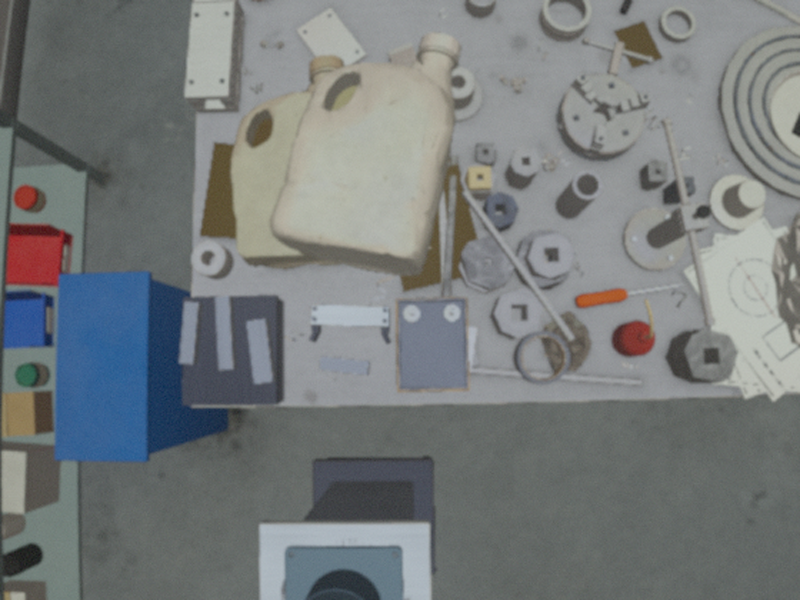

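Run:
```python
from h import *
im=cv2.imread('pics/top0.png')[196:290,120:340]
cv2.imwrite('pics/c1.png',cv2.resize(im,None,fx=3.6,fy=3.6,interpolation=cv2.INTER_CUBIC))
im=cv2.imread('pics/scene0.png')[115:275,160:320]
cv2.imwrite('pics/c2.png',cv2.resize(im,None,fx=3.7,fy=3.7,interpolation=cv2.INTER_CUBIC))
c=load('top0')
for n,u,v,z in [('short',345,366,.026),('fixcover',350,316,.037),('tray',432,345,.07),('b1',188,333,.096),('b2',224,333,.096),('b3',260,350,.096),('oiler',635,340,.05),('tableedge',400,402,0),('plateL',180,405,.07),('jug',420,270,.15)]:
    print(n,onz(c,u*.7,v*.7,z).round(3))
```

```text
short [ 0.441 -0.012  0.026]
fixcover [ 0.532 -0.023  0.037]
tray [ 0.476 -0.172  0.07 ]
b1 [0.503 0.258 0.096]
b2 [0.502 0.192 0.096]
b3 [0.471 0.128 0.096]
oiler [ 0.478 -0.539  0.05 ]
tableedge [ 0.373 -0.111  0.   ]
plateL [0.375 0.282 0.07 ]
jug [ 0.597 -0.153  0.15 ]
```

View pics/c1.png

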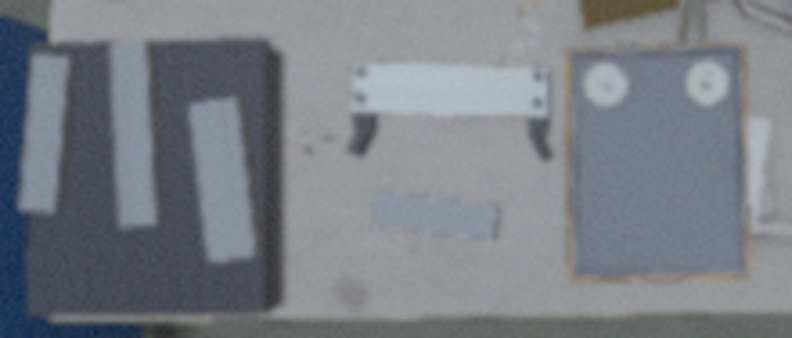

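View pics/c2.png

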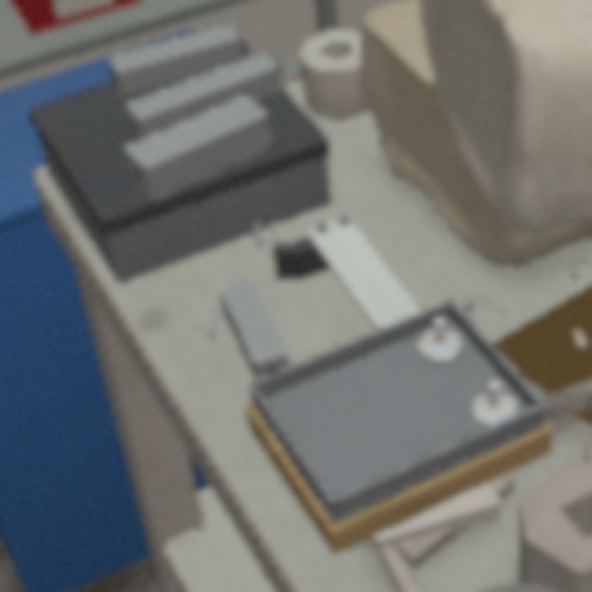

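Read from the crops: the left plate bar (c1 33,53–55,213) has the 110x26 proportions. The middle one is long (188 px) and the right one is wide (48 px). The short bar lies at about (435,216), the cover at (352–549, 67–118), and the tray is at right with its screws at the top. The scene view confirms the layout.

Run:
```python
from h import *
c=load('top0'); s=load('scene0')
T=lambda p:(p[0]/3.6+120-.36,p[1]/3.6+196-.36)
S=lambda p:(p[0]/3.7+160-.36,p[1]/3.7+115-.36)
def quad(n,P,z):
    q=np.array([onz(c,*T(p),z)[:2] for p in P]); print(n,q.mean(0).round(4),'sides',[round(float(np.linalg.norm(q[i]-q[i-1])),4) for i in range(4)],'yaw',[round(float(np.degrees(np.arctan2(*(q[i]-q[j])[::-1]))),1) for i,j in((0,3),(1,2),(0,1),(3,2))])
quad('b1',[(33,53),(70,57),(55,213),(19,209)],.096)
quad('b2',[(110,40),(149,40),(157,226),(119,229)],.096)
quad('b3',[(189,103),(238,97),(256,258),(208,263)],.104)
quad('short',[(375,193),(498,204),(495,240),(372,226)],.026)
quad('cover',[(352,67),(547,67),(549,118),(352,113)],.037)
quad('tray',[(570,48),(746,48),(749,278),(572,280)],.0725)
for n,p,q in [('screw+y',(605,82),(438,335)),('screw-y',(707,80),(493,400)),('b1 near r',(19,209),(113,70)),('b3 nearL',(208,263),(128,155)),('b3 far r',(238,97),(262,103)),('short TL',(375,193),(243,280)),('short BR',(495,240),(262,366)),('trayNL',(572,280),(250,400)),('coverBL',(352,113),(310,232))]:
    x,r=tri((c,*T(p)),(s,*S(q))); print(n,x.round(4),np.round(r,4))
```

```text
b1 [0.5042 0.2571] sides [0.1098, 0.0272, 0.1095, 0.0263] yaw [-4.5, -5.0, 82.8, 83.3]
b2 [0.5028 0.1927] sides [0.1323, 0.0281, 0.1298, 0.0271] yaw [3.4, 3.0, 88.7, 93.8]
b3 [0.4692 0.1272] sides [0.1108, 0.0346, 0.1112, 0.0335] yaw [7.1, 6.5, 95.8, 95.2]
short [ 0.4432 -0.0093] sides [0.0241, 0.0905, 0.0262, 0.0906] yaw [-5.6, -5.5, 84.0, 82.7]
cover [ 0.533  -0.0223] sides [0.0336, 0.1425, 0.0371, 0.1436] yaw [-0.2, 1.4, 88.8, 87.5]
tray [ 0.4769 -0.1725] sides [0.1621, 0.1236, 0.1604, 0.1227] yaw [-0.4, -0.7, 88.8, 89.6]
screw+y [ 0.5333 -0.135   0.0676] [0.0016 0.0016]
screw-y [ 0.5335 -0.2069  0.0667] [0.0014 0.0014]
b1 near r [0.4527 0.2821 0.0761] [0.0014 0.0014]
b3 nearL [0.4135 0.1396 0.0942] [0.0012 0.0012]
b3 far r [0.5227 0.1142 0.1171] [0.0024 0.0024]
short TL [0.4582 0.0359 0.0229] [0.0024 0.0024]
short BR [ 0.4269 -0.0535  0.0221] [0.0022 0.0022]
trayNL [ 0.3967 -0.1098  0.0545] [0.0007 0.0007]
coverBL [0.5198 0.0495 0.0334] [0.0011 0.0011]
```

Request:
carry_out([
  {"dx": -0.62,"dy": -0.78,"dz": 0,"ax": 0,"ay": 0,"az": 1,"fingers": 0.2},
  {"dx": -0.62,"dy": -0.78,"dz": 0,"ax": 0,"ay": 0,"az": 1,"fingers": 0.2},
  {"dx": -0.62,"dy": -0.78,"dz": 0,"ax": 0,"ay": 0,"az": 1,"fingers": 0.2},
  {"dx": -0.62,"dy": -0.78,"dz": 0,"ax": 0,"ay": 0,"az": 1,"fingers": 0.2},
  {"dx": -0.62,"dy": -0.78,"dz": 0,"ax": 0,"ay": 0,"az": 1,"fingers": 0.2},
  {"dx": -0.62,"dy": -0.78,"dz": 0,"ax": 0,"ay": 0,"az": 1,"fingers": 0.2},
  {"dx": -0.62,"dy": -0.78,"dz": 0,"ax": 0,"ay": 0,"az": 1,"fingers": 0.2},
  {"dx": -0.62,"dy": -0.78,"dz": 0,"ax": 0,"ay": 0,"az": 1,"fingers": 0.2},
], squeeze=40)

```text
time_s: 0.95
eef_pos: [0.2912, 0.3502, 0.2315]
ee_rot: [[-0.49, 0.872, -0.0], [0.872, 0.49, 0.0], [0.0, 0.0, -1.0]]
contact_force: [-0.1, 1.2, 0.9]
grip_width: 0.0509
finger_force: 0.0
```

```bash
cat >> h.py <<'E'
def go(x,y,z,yaw):
    "tool-frame shift/turn units to a tool-down pose whose tool x axis has this world yaw"
    from scipy.spatial.transform import Rotation as Ro
    s=env.read_state(); R=np.array(s['ee_rot']); p=np.array(s['eef_pos'])
    a=np.radians(yaw); X=np.array([np.cos(a),np.sin(a),0]); Z=np.array([0,0,-1.]); G=np.c_[X,np.cross(Z,X),Z]
    d=R.T@(np.array([x,y,z])-p)/.3; w=Ro.from_matrix(R.T@G).as_rotvec()/np.radians(45)
    print('t',round(s['time_s'],2),'pos',p.round(4),'xyaw',round(float(np.degrees(np.arctan2(R[1,0],R[0,0]))),2),'w',round(s['grip_width'],4),'F',np.round(s['contact_force'],1),'ff',np.round(s['finger_force'],1),'j',np.round(s['joints'],0)); print(' d',d.round(4),'a',w.round(4))
E
python3 -c "
from h import *
go(.443,-.009,.16,83.5)"
```

```text
t 0.95 pos [0.2912 0.3502 0.2315] xyaw 119.32 w 0.0509 F [-0.1  1.2  0.9] ff 0.0 j [-67.  12.  13. 117.  -3.  52. -23.]
 d [-1.2917 -0.1452  0.2376] a [ 1.00e-04 -6.00e-04  7.96e-01]
```

Request:
carry_out([
  {"dx": -0.96,"dy": -0.11,"dz": 0,"ax": 0,"ay": 0,"az": 0.796,"fingers": 0.2},
  {"dx": -0.96,"dy": -0.11,"dz": 0,"ax": 0,"ay": 0,"az": 0.796,"fingers": 0.2},
  {"dx": -0.96,"dy": -0.11,"dz": 0,"ax": 0,"ay": 0,"az": 0.796,"fingers": 0.2},
  {"dx": -0.96,"dy": -0.11,"dz": 0,"ax": 0,"ay": 0,"az": 0.796,"fingers": 0.2},
  {"dx": -0.96,"dy": -0.11,"dz": 0,"ax": 0,"ay": 0,"az": 0.796,"fingers": 0.2},
  {"dx": -0.96,"dy": -0.11,"dz": 0,"ax": 0,"ay": 0,"az": 0.796,"fingers": 0.2},
  {"dx": -0.96,"dy": -0.11,"dz": 0,"ax": 0,"ay": 0,"az": 0.796,"fingers": 0.2},
  {"dx": -0.96,"dy": -0.11,"dz": 0,"ax": 0,"ay": 0,"az": 0.796,"fingers": 0.2},
])

```text
time_s: 1.75
eef_pos: [0.4041, 0.0847, 0.2313]
ee_rot: [[0.111, 0.994, 0.0], [0.994, -0.111, 0.0], [0.0, 0.0, -1.0]]
contact_force: [-0.2, 0.9, -0.5]
grip_width: 0.0513
finger_force: 0.0
```

```bash
python3 -c "
from h import *
c=shot('wrist','w1'); go(.443,-.009,.10,83.5)
cv2.imwrite('pics/w1L.png',cv2.resize(cv2.imread('pics/w1.png'),(800,600),interpolation=cv2.INTER_CUBIC))"
```

```text
t 1.8 pos [0.4037 0.0854 0.2312] xyaw 83.74 w 0.0514 F [-0.4  0.3 -0.5] ff 0.0 j [-47.   7.  31. 123.  -5.  51. -19.]
 d [-0.2987  0.1646  0.4374] a [-0.0001 -0.0001  0.0054]
```

View pics/w1L.png

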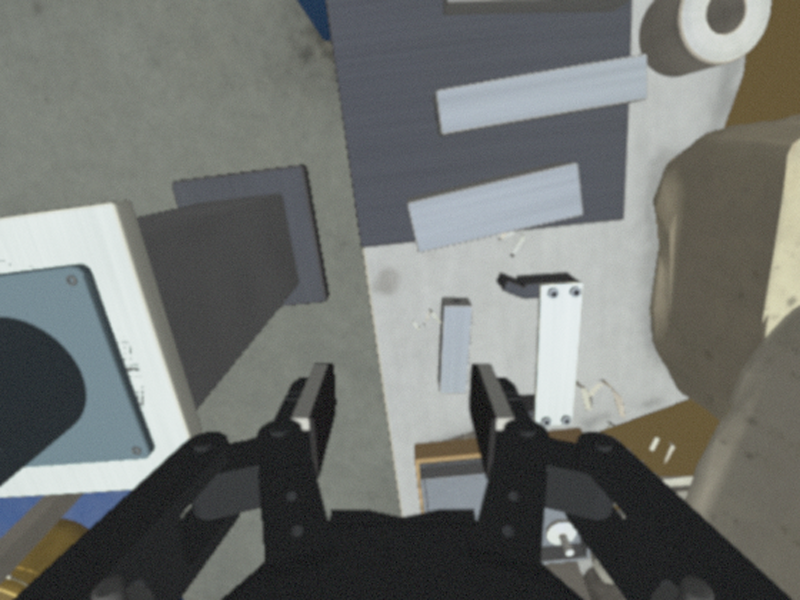

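Run:
```python
from h import *
c=load('w1'); t=load('top0')
T=lambda p:(p[0]/3.6+120-.36,p[1]/3.6+196-.36)
def quad(n,P,z):
    q=np.array([onz(c,p[0]*.7,p[1]*.7,z)[:2] for p in P]); print(n,q.mean(0).round(4),q.round(3).tolist(),'sides',[round(float(np.linalg.norm(q[i]-q[i-1])),4) for i in range(4)],'yaw',[round(float(np.degrees(np.arctan2(*(q[i]-q[j])[::-1]))),1) for i,j in((0,3),(1,2),(0,1),(3,2))])
quad('short',[(445,306),(471,306),(467,394),(440,392)],.026)
quad('cover',[(541,283),(581,284),(578,425),(536,424)],.037)
quad('b3',[(408,204),(577,164),(583,214),(419,251)],.104)
quad('b2',[(437,91),(645,56),(648,98),(443,134)],.096)
for n,p,q in [('shortTL',(375,193),(445,306)),('shortTR',(498,204),(467,394)),('BR',(495,240),(440,392)),('coverBL',(352,113),(541,283)),('coverBR',(549,118),(536,424)),('b2 BL',(119,229),(437,91))]:
    x,r=tri((t,*T(p)),(c,q[0]*.7,q[1]*.7)); print(n,x.round(4),np.round(r,4))
```

```text
short [ 0.4436 -0.0087] [[0.437, 0.037], [0.46, 0.034], [0.451, -0.055], [0.426, -0.05]] sides [0.0877, 0.0232, 0.09, 0.0262] yaw [82.4, 84.3, 173.5, 168.6]
cover [ 0.5354 -0.0213] [[0.519, 0.052], [0.553, 0.048], [0.555, -0.096], [0.514, -0.089]] sides [0.1419, 0.0346, 0.1433, 0.0412] yaw [88.0, 90.6, 172.1, 171.3]
b3 [0.4696 0.1282] [[0.414, 0.137], [0.521, 0.15], [0.526, 0.119], [0.418, 0.106]] sides [0.0314, 0.1084, 0.0319, 0.1087] yaw [97.2, 97.8, -173.1, -173.3]
b2 [0.5033 0.1934] [[0.439, 0.202], [0.566, 0.209], [0.569, 0.185], [0.44, 0.177]] sides [0.0251, 0.1272, 0.0241, 0.1288] yaw [93.6, 97.3, -176.9, -176.4]
shortTL [0.4492 0.0347 0.0183] [0.0115 0.0115]
shortTR [ 0.4511 -0.0555  0.026 ] [0.0001 0.0001]
BR [ 0.4253 -0.0526  0.0222] [0.0004 0.0004]
coverBL [0.5197 0.0505 0.0326] [0.001 0.001]
coverBR [ 0.5141 -0.0935  0.0322] [0.0016 0.0016]
b2 BL [0.4373 0.201  0.102 ] [0.0009 0.0009]
```

Wrist view: the short bar spans (440–471, 306–394) and the cover (536–581, 283–425). Both agree with the top view to about 2 mm, so I'm going down for the short bar.

Request:
carry_out([
  {"dx": -0.297,"dy": 0.166,"dz": 0.1,"ax": 0,"ay": 0,"az": 0.005,"fingers": 0.2},
  {"dx": -0.297,"dy": 0.166,"dz": 0.3,"ax": 0,"ay": 0,"az": 0.005,"fingers": 0.2},
  {"dx": -0.297,"dy": 0.166,"dz": 0.42,"ax": 0,"ay": 0,"az": 0.005,"fingers": 0.2},
  {"dx": -0.297,"dy": 0.166,"dz": 0.54,"ax": 0,"ay": 0,"az": 0.005,"fingers": 0.2},
  {"dx": -0.297,"dy": 0.166,"dz": 0.64,"ax": 0,"ay": 0,"az": 0.005,"fingers": 0.2},
  {"dx": -0.297,"dy": 0.166,"dz": 0.7,"ax": 0,"ay": 0,"az": 0.005,"fingers": 0.2},
  {"dx": -0.297,"dy": 0.166,"dz": 0.735,"ax": 0,"ay": 0,"az": 0.005,"fingers": 0.2},
  {"dx": -0.297,"dy": 0.166,"dz": 0.75,"ax": 0,"ay": 0,"az": 0.005,"fingers": 0.2},
])

```text
time_s: 2.6
eef_pos: [0.4431, -0.0087, 0.0055]
ee_rot: [[0.113, 0.994, -0.001], [0.994, -0.113, 0.001], [0.001, -0.001, -1.0]]
contact_force: [-0.2, -1.1, -0.1]
grip_width: 0.0513
finger_force: 0.0
```

Request:
carry_out([
  {"dx": 0,"dy": 0,"dz": 0,"ax": 0,"ay": 0,"az": 0,"fingers": -1},
  {"dx": 0,"dy": 0,"dz": 0,"ax": 0,"ay": 0,"az": 0,"fingers": -1},
  {"dx": 0,"dy": 0,"dz": 0,"ax": 0,"ay": 0,"az": 0,"fingers": -1},
  {"dx": 0,"dy": 0,"dz": 0,"ax": 0,"ay": 0,"az": 0,"fingers": -1},
  {"dx": 0,"dy": 0,"dz": 0,"ax": 0,"ay": 0,"az": 0,"fingers": -1},
  {"dx": 0,"dy": 0,"dz": 0,"ax": 0,"ay": 0,"az": 0,"fingers": -1},
  {"dx": 0,"dy": 0,"dz": 0,"ax": 0,"ay": 0,"az": 0,"fingers": -1},
  {"dx": 0,"dy": 0,"dz": 0,"ax": 0,"ay": 0,"az": 0,"fingers": -1},
], squeeze=50)

```text
time_s: 3.4
eef_pos: [0.444, -0.0098, 0.0073]
ee_rot: [[0.115, 0.993, 0.002], [0.993, -0.115, 0.001], [0.001, 0.002, -1.0]]
contact_force: [-0.5, 2.0, 7.5]
grip_width: 0.025
finger_force: 50.9
```

```bash
python3 -c "
from h import *
go(.455,-.1715,.13,89.5)"
```

```text
t 3.4 pos [ 0.444  -0.0098  0.0073] xyaw 83.42 w 0.025 F [-0.5  2.   7.5] ff 50.9 j [-20.  37.  18. 126. -31.  22.  18.]
 d [-0.5308  0.0988 -0.4096] a [ 0.0021 -0.0013 -0.1352]
```

Request:
carry_out([
  {"dx": 0,"dy": 0,"dz": -0.1,"ax": 0,"ay": 0,"az": 0,"fingers": -1},
  {"dx": 0,"dy": 0,"dz": -0.25,"ax": 0,"ay": 0,"az": 0,"fingers": -1},
  {"dx": 0,"dy": 0,"dz": -0.41,"ax": 0,"ay": 0,"az": 0,"fingers": -1},
  {"dx": -0.1,"dy": 0.02,"dz": -0.41,"ax": 0,"ay": 0,"az": -0.05,"fingers": -1},
  {"dx": -0.25,"dy": 0.06,"dz": -0.41,"ax": 0,"ay": 0,"az": -0.135,"fingers": -1},
  {"dx": -0.4,"dy": 0.099,"dz": -0.41,"ax": 0,"ay": 0,"az": -0.135,"fingers": -1},
  {"dx": -0.531,"dy": 0.099,"dz": -0.41,"ax": 0,"ay": 0,"az": -0.135,"fingers": -1},
  {"dx": -0.531,"dy": 0.099,"dz": -0.41,"ax": 0,"ay": 0,"az": -0.135,"fingers": -1},
])

```text
time_s: 4.2
eef_pos: [0.4528, -0.1787, 0.13]
ee_rot: [[0.019, 1.0, 0.001], [1.0, -0.019, -0.004], [-0.004, 0.001, -1.0]]
contact_force: [-0.2, 1.0, -4.0]
grip_width: 0.0247
finger_force: 51.5
```

```bash
python3 -c "
from h import *
go(.455,-.1715,.063,89.5)"
```

```text
t 4.2 pos [ 0.4528 -0.1787  0.13  ] xyaw 88.94 w 0.0247 F [-0.2  1.  -4. ] ff 51.5 j [ -9.  26.  31. 119. -20.  40.  34.]
 d [0.0252 0.0066 0.2231] a [ 0.0012  0.0053 -0.0125]
```

Request:
carry_out([
  {"dx": -0.01,"dy": 0,"dz": 0,"ax": 0,"ay": 0,"az": 0,"fingers": -1},
  {"dx": -0.01,"dy": 0,"dz": 0.07,"ax": 0,"ay": 0,"az": 0,"fingers": -1},
  {"dx": -0.01,"dy": 0,"dz": 0.14,"ax": 0,"ay": 0,"az": 0,"fingers": -1},
  {"dx": -0.01,"dy": 0,"dz": 0.18,"ax": 0,"ay": 0,"az": 0,"fingers": -1},
  {"dx": -0.01,"dy": 0,"dz": 0.2,"ax": 0,"ay": 0,"az": 0,"fingers": -1},
  {"dx": -0.01,"dy": 0,"dz": 0.21,"ax": 0,"ay": 0,"az": 0,"fingers": -1},
  {"dx": -0.01,"dy": 0,"dz": 0.218,"ax": 0,"ay": 0,"az": 0,"fingers": -1},
  {"dx": -0.01,"dy": 0,"dz": 0.218,"ax": 0,"ay": 0,"az": 0,"fingers": -1},
])

```text
time_s: 5.0
eef_pos: [0.4546, -0.175, 0.0642]
ee_rot: [[0.009, 1.0, 0.001], [1.0, -0.009, -0.0], [-0.0, 0.001, -1.0]]
contact_force: [-0.4, -0.8, -4.1]
grip_width: 0.0246
finger_force: 51.3
```

Request:
carry_out([
  {"dx": 0,"dy": 0,"dz": 0.003,"ax": 0,"ay": 0,"az": 0,"fingers": -1},
  {"dx": 0,"dy": 0,"dz": 0.006,"ax": 0,"ay": 0,"az": 0,"fingers": -1},
  {"dx": 0,"dy": 0,"dz": 0.008,"ax": 0,"ay": 0,"az": 0,"fingers": -1},
  {"dx": 0,"dy": 0,"dz": 0.008,"ax": 0,"ay": 0,"az": 0,"fingers": 0.0},
  {"dx": 0,"dy": 0,"dz": 0.008,"ax": 0,"ay": 0,"az": 0,"fingers": 0.1},
  {"dx": 0,"dy": 0,"dz": 0.008,"ax": 0,"ay": 0,"az": 0,"fingers": 0.1},
  {"dx": 0,"dy": 0,"dz": 0.008,"ax": 0,"ay": 0,"az": 0,"fingers": 0.1},
  {"dx": 0,"dy": 0,"dz": 0.008,"ax": 0,"ay": 0,"az": 0,"fingers": 0.1},
])

```text
time_s: 5.8
eef_pos: [0.4544, -0.1751, 0.0616]
ee_rot: [[0.009, 1.0, 0.0], [1.0, -0.009, -0.0], [-0.0, 0.0, -1.0]]
contact_force: [0.2, 0.2, -0.1]
grip_width: 0.0469
finger_force: 0.0
```

```bash
python3 -c "
from h import *
go(.504,.257,.22,175)"
```

```text
t 5.8 pos [ 0.4544 -0.1751  0.0616] xyaw 89.46 w 0.0469 F [ 0.2  0.2 -0.1] ff 0.0 j [ -4.  33.  25. 120. -26.  32.  39.]
 d [ 1.4417  0.1518 -0.5282] a [ 2.000e-04  2.000e-04 -1.901e+00]
```

Request:
carry_out([
  {"dx": 0,"dy": 0,"dz": -0.12,"ax": 0,"ay": 0,"az": 0,"fingers": 0.1},
  {"dx": 0,"dy": 0,"dz": -0.28,"ax": 0,"ay": 0,"az": 0,"fingers": 0.1},
  {"dx": 0.12,"dy": 0,"dz": -0.42,"ax": 0,"ay": 0,"az": -0.15,"fingers": 0.1},
  {"dx": 0.28,"dy": 0,"dz": -0.5,"ax": 0,"ay": 0,"az": -0.3,"fingers": 0.1},
  {"dx": 0.44,"dy": 0.04,"dz": -0.5,"ax": 0,"ay": 0,"az": -0.45,"fingers": 0.1},
  {"dx": 0.6,"dy": 0.07,"dz": -0.5,"ax": 0,"ay": 0,"az": -0.6,"fingers": 0.1},
  {"dx": 0.76,"dy": 0.1,"dz": -0.5,"ax": 0,"ay": 0,"az": -0.75,"fingers": 0.1},
  {"dx": 0.9,"dy": 0.15,"dz": -0.5,"ax": 0,"ay": 0,"az": -0.9,"fingers": 0.1},
])

```text
time_s: 6.6
eef_pos: [0.5013, 0.0969, 0.2118]
ee_rot: [[-0.646, 0.763, -0.0], [0.763, 0.646, 0.001], [0.001, 0.0, -1.0]]
contact_force: [0.7, -0.5, 0.1]
grip_width: 0.0471
finger_force: 0.0
```

```bash
python3 -c "
from h import *
go(.504,.257,.22,175)"
```

```text
t 6.6 pos [0.5013 0.0969 0.2118] xyaw 130.27 w 0.0471 F [ 0.7 -0.5  0.1] ff 0.0 j [-33.  19.  21. 111.  -9.  51.  33.]
 d [ 0.4014  0.3517 -0.027 ] a [ 7.00e-04 -5.00e-04 -9.94e-01]
```

Request:
carry_out([
  {"dx": 0.1,"dy": 0.08,"dz": 0,"ax": 0,"ay": 0,"az": -0.18,"fingers": 0.1},
  {"dx": 0.2,"dy": 0.17,"dz": 0,"ax": 0,"ay": 0,"az": -0.36,"fingers": 0.1},
  {"dx": 0.3,"dy": 0.26,"dz": 0,"ax": 0,"ay": 0,"az": -0.54,"fingers": 0.1},
  {"dx": 0.36,"dy": 0.32,"dz": 0,"ax": 0,"ay": 0,"az": -0.72,"fingers": 0.1},
  {"dx": 0.39,"dy": 0.343,"dz": 0,"ax": 0,"ay": 0,"az": -0.86,"fingers": 0.1},
  {"dx": 0.395,"dy": 0.343,"dz": 0,"ax": 0,"ay": 0,"az": -0.96,"fingers": 0.1},
  {"dx": 0.395,"dy": 0.343,"dz": 0,"ax": 0,"ay": 0,"az": -0.99,"fingers": 0.1},
  {"dx": 0.395,"dy": 0.343,"dz": 0,"ax": 0,"ay": 0,"az": -0.99,"fingers": 0.1},
])

```text
time_s: 7.4
eef_pos: [0.5047, 0.2509, 0.2114]
ee_rot: [[-0.995, 0.097, -0.0], [0.097, 0.995, -0.0], [0.0, -0.0, -1.0]]
contact_force: [0.7, 0.5, 0.4]
grip_width: 0.0467
finger_force: 0.0
```

```bash
python3 -c "
from h import *
c=shot('wrist','w2'); t=shot('top','t2'); go(.504,.257,.09,175)
a=cv2.resize(cv2.imread('pics/w2.png'),(800,600),interpolation=cv2.INTER_CUBIC)
b=cv2.resize(cv2.imread('pics/t2.png')[200:290,250:350],(267,240),interpolation=cv2.INTER_CUBIC)
a[:240,:267]=b
cv2.imwrite('pics/w2L.png',a)"
```

```text
t 7.5 pos [0.5048 0.2509 0.2115] xyaw 174.37 w 0.047 F [-0.5 -0.8 -1.1] ff 0.0 j [-38.  24.   9. 103.  -4.  54.  57.]
 d [0.0045 0.0202 0.405 ] a [-0.0003  0.0001 -0.014 ]
```

View pics/w2L.png

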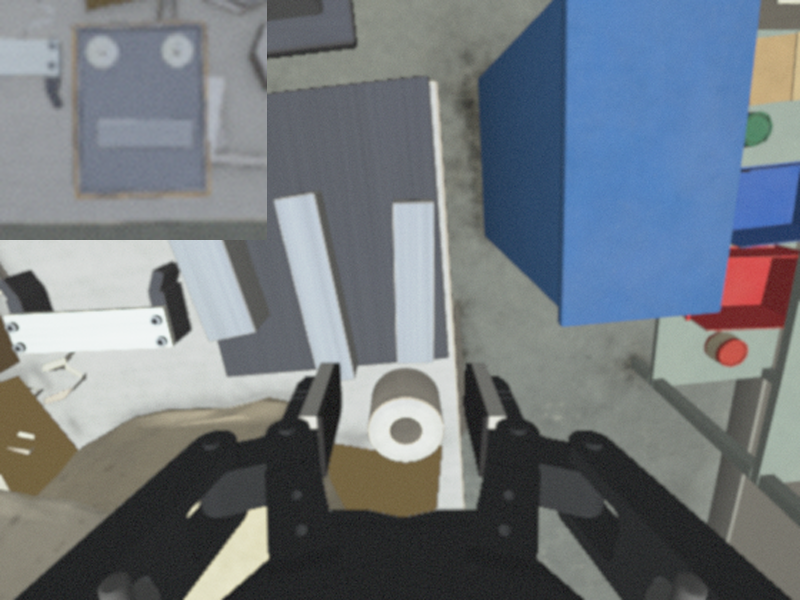

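Run:
```python
from h import *
c=load('w2'); t=load('top0'); s=load('scene0')
T=lambda p:(p[0]/3.6+120-.36,p[1]/3.6+196-.36)
print('cab',tri((t,148*.7,460*.7),(s,178*.7,262*.7)),tri((t,148*.7,460*.7),(c,563*.7,325*.7)), tri((t,148*.7,272*.7),(c,563*.7,325*.7)))
def quad(n,P,z):
    q=np.array([onz(c,p[0]*.7,p[1]*.7,z)[:2] for p in P]); print(n,q.mean(0).round(4),q.round(3).tolist(),'sides',[round(float(np.linalg.norm(q[i]-q[i-1])),4) for i in range(4)],'yaw',[round(float(np.degrees(np.arctan2(*(q[i]-q[j])[::-1]))),1) for i,j in((0,3),(1,2),(0,1),(3,2))])
quad('b1',[(393,202),(434,202),(434,362),(396,362)],.096)
quad('b2',[(275,199),(316,194),(354,375),(316,380)],.096)
# c2 image +x is down; b1 corners in top: near-right etc.
for n,p,q in [('b1 +x-y',(70,57),(396,362)),('b1 -x-y',(55,213),(393,202)),('b1 -x+y',(19,209),(434,202)),('b1 +x+y',(33,53),(434,362))]:
    x,r=tri((t,*T(p)),(c,q[0]*.7,q[1]*.7)); print(n,x.round(4),np.round(r,4))
```

```text
cab (array([ 0.23362719,  0.44485039, -0.15178135]), [np.float64(0.011422238462775578), np.float64(0.0114222384627756)]) (array([0.34209249, 0.17036388, 0.51368803]), [np.float64(0.026315878407112973), np.float64(0.02631587840711282)]) (array([ 0.656715  ,  0.45250624, -0.16154891]), [np.float64(0.000770707609898575), np.float64(0.0007707076098983957)])
b1 [0.5034 0.2587] [[0.448, 0.251], [0.451, 0.275], [0.559, 0.267], [0.556, 0.241]] sides [0.1085, 0.025, 0.1086, 0.0263] yaw [175.1, 175.8, -95.6, -95.6]
b2 [0.5015 0.1946] [[0.439, 0.179], [0.439, 0.205], [0.563, 0.211], [0.565, 0.184]] sides [0.1259, 0.0254, 0.125, 0.0273] yaw [-177.9, -177.1, -89.2, -87.1]
b1 +x-y [0.5579 0.2408 0.0922] [0.0004 0.0004]
b1 -x-y [0.4483 0.2504 0.0913] [0.0002 0.0002]
b1 -x+y [0.451  0.2756 0.0934] [0.0002 0.0002]
b1 +x+y [0.561  0.2676 0.092 ] [0.0001 0.0001]
```

The short bar lies in the tray (inset 97–192, 120–147). The bar to grip shows at (393–434, 202–362), with its top at z≈0.093, and the view agrees with the earlier measurement.

Request:
carry_out([
  {"dx": 0.005,"dy": 0.023,"dz": 0.1,"ax": 0,"ay": 0,"az": -0.018,"fingers": 0.1},
  {"dx": 0.005,"dy": 0.023,"dz": 0.22,"ax": 0,"ay": 0,"az": -0.018,"fingers": 0.1},
  {"dx": 0.005,"dy": 0.023,"dz": 0.32,"ax": 0,"ay": 0,"az": -0.018,"fingers": 0.1},
  {"dx": 0.005,"dy": 0.023,"dz": 0.39,"ax": 0,"ay": 0,"az": -0.018,"fingers": 0.1},
  {"dx": 0.005,"dy": 0.023,"dz": 0.425,"ax": 0,"ay": 0,"az": -0.018,"fingers": 0.1},
  {"dx": 0.005,"dy": 0.023,"dz": 0.438,"ax": 0,"ay": 0,"az": -0.018,"fingers": 0.1},
  {"dx": 0.005,"dy": 0.023,"dz": 0.438,"ax": 0,"ay": 0,"az": -0.018,"fingers": 0.1},
  {"dx": 0.005,"dy": 0.023,"dz": 0.438,"ax": 0,"ay": 0,"az": -0.018,"fingers": 0.1},
])

```text
time_s: 8.3
eef_pos: [0.5047, 0.2588, 0.0812]
ee_rot: [[-0.997, 0.082, 0.002], [0.082, 0.997, 0.001], [-0.002, 0.001, -1.0]]
contact_force: [0.2, -0.6, -0.5]
grip_width: 0.0472
finger_force: 0.0
```

Request:
carry_out([
  {"dx": 0,"dy": 0,"dz": 0,"ax": 0,"ay": 0,"az": 0,"fingers": -1},
  {"dx": 0,"dy": 0,"dz": 0,"ax": 0,"ay": 0,"az": 0,"fingers": -1},
  {"dx": 0,"dy": 0,"dz": 0,"ax": 0,"ay": 0,"az": 0,"fingers": -1},
  {"dx": 0,"dy": 0,"dz": 0,"ax": 0,"ay": 0,"az": 0,"fingers": -1},
  {"dx": 0,"dy": 0,"dz": 0,"ax": 0,"ay": 0,"az": 0,"fingers": -1},
  {"dx": 0,"dy": 0,"dz": 0,"ax": 0,"ay": 0,"az": 0,"fingers": -1},
  {"dx": 0,"dy": 0,"dz": 0,"ax": 0,"ay": 0,"az": 0,"fingers": -1},
  {"dx": 0,"dy": 0,"dz": 0,"ax": 0,"ay": 0,"az": 0,"fingers": -1},
])

```text
time_s: 9.1
eef_pos: [0.5045, 0.2588, 0.0813]
ee_rot: [[-0.997, 0.082, 0.002], [0.082, 0.997, 0.001], [-0.001, 0.001, -1.0]]
contact_force: [-0.4, -0.1, 6.7]
grip_width: 0.0247
finger_force: 51.0
```

```bash
python3 -c "
from h import *
go(.465,-.0215,.13,89.5)"
```

```text
t 9.1 pos [0.5045 0.2588 0.0813] xyaw 175.31 w 0.0247 F [-0.4 -0.1  6.7] ff 51.0 j [-37.  35.   7. 107.  -6.  39.  59.]
 d [ 0.0547 -0.9418 -0.1635] a [2.5000e-03 5.0000e-04 1.9069e+00]
```

Request:
carry_out([
  {"dx": 0,"dy": 0,"dz": -0.1,"ax": 0,"ay": 0,"az": 0,"fingers": -1},
  {"dx": 0,"dy": 0,"dz": -0.24,"ax": 0,"ay": 0,"az": 0,"fingers": -1},
  {"dx": 0,"dy": -0.05,"dz": -0.35,"ax": 0,"ay": 0,"az": 0.15,"fingers": -1},
  {"dx": 0,"dy": -0.14,"dz": -0.38,"ax": 0,"ay": 0,"az": 0.3,"fingers": -1},
  {"dx": 0,"dy": -0.25,"dz": -0.38,"ax": 0,"ay": 0,"az": 0.45,"fingers": -1},
  {"dx": 0,"dy": -0.36,"dz": -0.38,"ax": 0,"ay": 0,"az": 0.6,"fingers": -1},
  {"dx": 0,"dy": -0.46,"dz": -0.38,"ax": 0,"ay": 0,"az": 0.75,"fingers": -1},
  {"dx": 0.05,"dy": -0.55,"dz": -0.38,"ax": 0,"ay": 0,"az": 0.9,"fingers": -1},
])

```text
time_s: 9.9
eef_pos: [0.476, 0.0932, 0.1941]
ee_rot: [[-0.7, 0.714, 0.001], [0.714, 0.7, -0.001], [-0.001, 0.001, -1.0]]
contact_force: [0.5, -0.5, -4.7]
grip_width: 0.0249
finger_force: 50.9
```

```bash
python3 -c "
from h import *
go(.45,-.0215,.13,89.5)"
```

```text
t 9.9 pos [0.476  0.0932 0.1941] xyaw 134.44 w 0.0249 F [ 0.5 -0.5 -4.7] ff 50.9 j [-34.  18.  21. 116.  -8.  48.  36.]
 d [-0.2121 -0.3297  0.2138] a [0.0014 0.0013 0.9986]
```

Request:
carry_out([
  {"dx": -0.04,"dy": -0.06,"dz": 0,"ax": 0,"ay": 0,"az": 0.18,"fingers": -1},
  {"dx": -0.09,"dy": -0.14,"dz": 0,"ax": 0,"ay": 0,"az": 0.36,"fingers": -1},
  {"dx": -0.14,"dy": -0.22,"dz": 0,"ax": 0,"ay": 0,"az": 0.54,"fingers": -1},
  {"dx": -0.19,"dy": -0.29,"dz": 0.05,"ax": 0,"ay": 0,"az": 0.72,"fingers": -1},
  {"dx": -0.21,"dy": -0.325,"dz": 0.12,"ax": 0,"ay": 0,"az": 0.88,"fingers": -1},
  {"dx": -0.212,"dy": -0.33,"dz": 0.17,"ax": 0,"ay": 0,"az": 0.97,"fingers": -1},
  {"dx": -0.212,"dy": -0.33,"dz": 0.19,"ax": 0,"ay": 0,"az": 0.998,"fingers": -1},
  {"dx": -0.212,"dy": -0.33,"dz": 0.19,"ax": 0,"ay": 0,"az": 0.998,"fingers": -1},
])

```text
time_s: 10.7
eef_pos: [0.4492, -0.0193, 0.1365]
ee_rot: [[0.0, 1.0, -0.002], [1.0, -0.0, -0.0], [-0.0, -0.002, -1.0]]
contact_force: [-0.2, 0.2, -5.1]
grip_width: 0.0248
finger_force: 50.8
```

```bash
python3 -c "
from h import *
c=shot('wrist','w3'); go(.45,-.0215,.04,89.5)
cv2.imwrite('pics/w3L.png',cv2.resize(cv2.imread('pics/w3.png')[100:400,200:560],None,fx=2,fy=2,interpolation=cv2.INTER_CUBIC))"
```

```text
t 10.75 pos [ 0.4499 -0.0192  0.1371] xyaw 90.04 w 0.0247 F [-0.1  0.5 -5.2] ff 50.8 j [-28.  22.  30. 123. -17.  39.  14.]
 d [-7.600e-03  3.000e-04  3.238e-01] a [-0.0006 -0.      0.0119]
```

View pics/w3L.png

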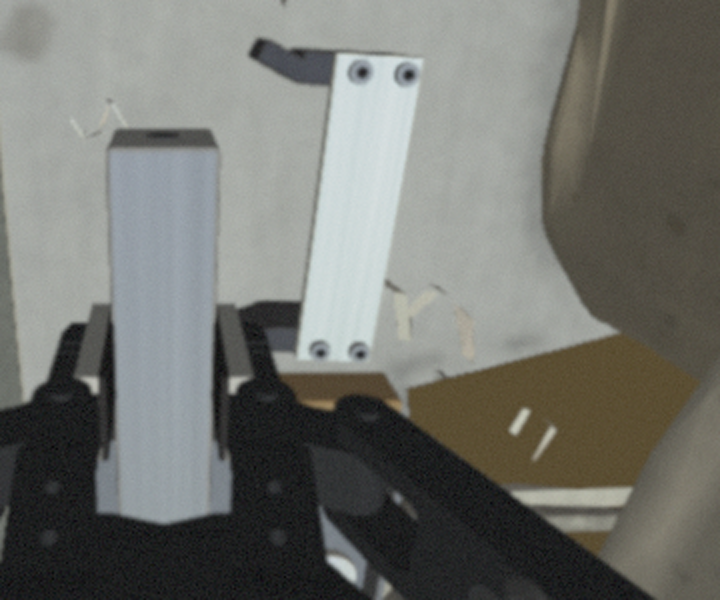

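Run:
```python
from h import *
c=load('w3'); t=load('w1')
K=lambda p:(p[0]/2+200-.25,p[1]/2+100-.25)
P=[(335,54),(423,58),(374,360),(298,358)]
q=np.array([onz(c,*K(p),.037)[:2] for p in P]); print(q.round(4).tolist(),q.mean(0))
yaw=lambda a,b:round(float(np.degrees(np.arctan2(*(a-b)[::-1]))),2)
print(yaw(q[0],q[3]),yaw(q[1],q[2]),'short',yaw(q[1],q[0]),yaw(q[2],q[3]))
B=np.array([onz(c,*K(p),.041)[:2] for p in [(361,71),(407,74),(359,351),(320,350)]]);print('bolts',B.round(4).tolist(),B.mean(0),yaw(B[0],B[3]),yaw(B[1],B[2]))
for a,b in zip(P,[(541,283),(581,284),(578,425),(536,424)]): print(tri((c,*K(a)),(t,b[0]*.7,b[1]*.7))[0].round(4))
e=np.array([onz(c,*K(p),.156) for p in [(108,148),(218,148)]]);print('bar end',e.round(4), 'far',np.array([onz(c,*K(p),.156) for p in [(118,480),(212,480)]]).round(4))
L=np.array([onz(c,*K(p),.02) for p in [(250,52),(262,38)]]);print('lead',L.round(4))
```

```text
[[0.5181, 0.0499], [0.5542, 0.0486], [0.5504, -0.0923], [0.5134, -0.0909]] [ 0.53404137 -0.02114176]
88.1 88.44 short -2.09 -2.12
bolts [[0.528, 0.0436], [0.5468, 0.0426], [0.541, -0.0847], [0.5224, -0.0841]] [ 0.53455683 -0.02064947] 87.49 87.38
[0.5211 0.0496 0.029 ]
[0.5522 0.0489 0.0408]
[ 0.5451 -0.0812  0.055 ]
[ 0.5165 -0.0967  0.0277]
bar end [[0.4372 0.0366 0.156 ]
 [0.4608 0.0366 0.156 ]] far [[ 0.4369 -0.0526  0.156 ]
 [ 0.4619 -0.0526  0.156 ]]
lead [[0.4862 0.0497 0.02  ]
 [0.4911 0.0556 0.02  ]]
```

The bar sits centred in the hand, its end at (108–218, 148). The cover corners are (335,54), (423,58), (374,360) and (298,358), so the fixture is turned about -2° and its back stop is near (0.538, -0.021). Next I lower the bar in front of the mouth.

Request:
carry_out([
  {"dx": 0.002,"dy": 0.04,"dz": 0.08,"ax": 0,"ay": 0,"az": 0.045,"fingers": -1},
  {"dx": 0.002,"dy": 0.04,"dz": 0.18,"ax": 0,"ay": 0,"az": 0.045,"fingers": -1},
  {"dx": 0.002,"dy": 0.04,"dz": 0.26,"ax": 0,"ay": 0,"az": 0.045,"fingers": -1},
  {"dx": 0.002,"dy": 0.04,"dz": 0.33,"ax": 0,"ay": 0,"az": 0.045,"fingers": -1},
  {"dx": 0.002,"dy": 0.04,"dz": 0.37,"ax": 0,"ay": 0,"az": 0.045,"fingers": -1},
  {"dx": 0.002,"dy": 0.04,"dz": 0.39,"ax": 0,"ay": 0,"az": 0.045,"fingers": -1},
  {"dx": 0.002,"dy": 0.04,"dz": 0.403,"ax": 0,"ay": 0,"az": 0.045,"fingers": -1},
  {"dx": 0.002,"dy": 0.04,"dz": 0.403,"ax": 0,"ay": 0,"az": 0.045,"fingers": -1},
])

```text
time_s: 11.55
eef_pos: [0.4625, -0.019, 0.0166]
ee_rot: [[0.037, 0.999, 0.001], [0.999, -0.037, 0.0], [0.0, 0.001, -1.0]]
contact_force: [-0.8, -0.2, -5.3]
grip_width: 0.0248
finger_force: 50.8
```

```bash
python3 -c "
from h import *
go(.484,-.0198,.014,88)"
```

```text
t 11.55 pos [ 0.4625 -0.019   0.0166] xyaw 87.9 w 0.0248 F [-0.8 -0.2 -5.3] ff 50.8 j [-19.  37.  20. 123. -29.  24.  22.]
 d [-0.0002  0.0717  0.0086] a [ 0.0011 -0.0003 -0.0022]
```

Request:
carry_out([
  {"dx": 0,"dy": 0.015,"dz": 0.003,"ax": 0,"ay": 0,"az": 0,"fingers": -1},
  {"dx": 0,"dy": 0.03,"dz": 0.006,"ax": 0,"ay": 0,"az": 0,"fingers": -1},
  {"dx": 0,"dy": 0.045,"dz": 0.008,"ax": 0,"ay": 0,"az": 0,"fingers": -1},
  {"dx": 0,"dy": 0.058,"dz": 0.01,"ax": 0,"ay": 0,"az": 0,"fingers": -1},
  {"dx": 0,"dy": 0.067,"dz": 0.012,"ax": 0,"ay": 0,"az": 0,"fingers": -1},
  {"dx": 0,"dy": 0.07,"dz": 0.014,"ax": 0,"ay": 0,"az": 0,"fingers": -1},
  {"dx": 0,"dy": 0.07,"dz": 0.016,"ax": 0,"ay": 0,"az": 0,"fingers": -1},
  {"dx": 0,"dy": 0.07,"dz": 0.016,"ax": 0,"ay": 0,"az": 0,"fingers": -1},
])

```text
time_s: 12.35
eef_pos: [0.4828, -0.0199, 0.0113]
ee_rot: [[0.037, 0.999, -0.0], [0.999, -0.037, -0.0], [-0.0, -0.0, -1.0]]
contact_force: [0.2, 0.2, -5.1]
grip_width: 0.0248
finger_force: 50.9
```

Request:
carry_out([
  {"dx": 0,"dy": 0,"dz": 0.002,"ax": 0,"ay": 0,"az": 0,"fingers": -1},
  {"dx": 0,"dy": 0,"dz": 0.004,"ax": 0,"ay": 0,"az": 0,"fingers": -1},
  {"dx": 0,"dy": 0,"dz": 0.006,"ax": 0,"ay": 0,"az": 0,"fingers": -1},
  {"dx": 0,"dy": 0,"dz": 0.008,"ax": 0,"ay": 0,"az": 0,"fingers": -1},
  {"dx": 0,"dy": 0,"dz": 0.01,"ax": 0,"ay": 0,"az": 0,"fingers": -1},
  {"dx": 0,"dy": 0,"dz": 0.01,"ax": 0,"ay": 0,"az": 0,"fingers": -1},
  {"dx": 0,"dy": 0,"dz": 0.01,"ax": 0,"ay": 0,"az": 0,"fingers": -1},
  {"dx": 0,"dy": 0,"dz": 0.01,"ax": 0,"ay": 0,"az": 0,"fingers": -1},
])

```text
time_s: 13.15
eef_pos: [0.4828, -0.0198, 0.0111]
ee_rot: [[0.038, 0.999, 0.0], [0.999, -0.038, 0.002], [0.002, -0.0, -1.0]]
contact_force: [-10.5, 0.7, 42.0]
grip_width: 0.0247
finger_force: 56.6
```

Request:
carry_out([
  {"dx": 0,"dy": 0,"dz": -0.008,"ax": 0,"ay": 0,"az": 0,"fingers": -1},
  {"dx": 0,"dy": 0,"dz": -0.009,"ax": 0,"ay": 0,"az": 0,"fingers": -0.3},
  {"dx": 0,"dy": 0,"dz": -0.009,"ax": 0,"ay": 0,"az": 0,"fingers": -0.3},
  {"dx": 0,"dy": 0,"dz": -0.009,"ax": 0,"ay": 0,"az": 0,"fingers": -0.3},
  {"dx": 0,"dy": 0,"dz": -0.03,"ax": 0,"ay": 0,"az": 0,"fingers": -0.3},
  {"dx": 0,"dy": 0,"dz": -0.08,"ax": 0,"ay": 0,"az": 0,"fingers": -0.3},
  {"dx": 0,"dy": 0,"dz": -0.2,"ax": 0,"ay": 0,"az": 0,"fingers": -0.3},
  {"dx": 0,"dy": 0,"dz": -0.3,"ax": 0,"ay": 0,"az": 0,"fingers": -0.3},
])

```text
time_s: 13.95
eef_pos: [0.4828, -0.0201, 0.0997]
ee_rot: [[0.037, 0.999, -0.001], [0.999, -0.037, -0.0], [-0.0, -0.001, -1.0]]
contact_force: [0.7, 0.3, 0.8]
grip_width: 0.0296
finger_force: 0.0
```

```bash
python3 -c "
from h import *
go(.42,-.018,.12,178)"
```

```text
t 13.95 pos [ 0.4828 -0.0201  0.0997] xyaw 87.86 w 0.0296 F [0.7 0.3 0.8] ff 0.0 j [-25.  29.  28. 120. -22.  36.  16.]
 d [-0.001  -0.2094 -0.0677] a [-9.0000e-04 -2.0000e-04 -2.0031e+00]
```

Request:
carry_out([
  {"dx": 0,"dy": -0.02,"dz": -0.03,"ax": 0,"ay": 0,"az": -0.15,"fingers": -0.3},
  {"dx": 0,"dy": -0.05,"dz": -0.06,"ax": 0,"ay": 0,"az": -0.3,"fingers": 0.4},
  {"dx": 0,"dy": -0.09,"dz": -0.07,"ax": 0,"ay": 0,"az": -0.45,"fingers": 0.4},
  {"dx": 0,"dy": -0.126,"dz": -0.07,"ax": 0,"ay": 0,"az": -0.6,"fingers": 0.4},
  {"dx": 0,"dy": -0.126,"dz": -0.07,"ax": 0,"ay": 0,"az": -0.75,"fingers": 0.4},
  {"dx": 0,"dy": -0.126,"dz": -0.07,"ax": 0,"ay": 0,"az": -0.9,"fingers": 0.4},
  {"dx": 0,"dy": -0.126,"dz": -0.07,"ax": 0,"ay": 0,"az": -1,"fingers": 0.4},
  {"dx": 0,"dy": -0.126,"dz": -0.07,"ax": 0,"ay": 0,"az": -1,"fingers": 0.4},
])

```text
time_s: 14.75
eef_pos: [0.4452, -0.0186, 0.1197]
ee_rot: [[-0.681, 0.733, 0.0], [0.733, 0.681, 0.0], [-0.0, 0.0, -1.0]]
contact_force: [-0.3, 0.2, -0.5]
grip_width: 0.0598
finger_force: 0.0
```

Request:
carry_out([
  {"dx": 0,"dy": 0,"dz": 0,"ax": 0,"ay": 0,"az": -0.15,"fingers": 0.4},
  {"dx": 0,"dy": 0,"dz": 0,"ax": 0,"ay": 0,"az": -0.3,"fingers": 0.4},
  {"dx": 0,"dy": 0,"dz": 0,"ax": 0,"ay": 0,"az": -0.45,"fingers": 0.4},
  {"dx": 0,"dy": 0,"dz": 0,"ax": 0,"ay": 0,"az": -0.6,"fingers": 0.4},
  {"dx": 0,"dy": 0,"dz": 0,"ax": 0,"ay": 0,"az": -0.75,"fingers": 0.4},
  {"dx": 0,"dy": 0,"dz": 0,"ax": 0,"ay": 0,"az": -0.9,"fingers": 0.4},
  {"dx": 0,"dy": 0,"dz": 0,"ax": 0,"ay": 0,"az": -1,"fingers": 0.4},
  {"dx": 0,"dy": 0,"dz": 0,"ax": 0,"ay": 0,"az": -1,"fingers": 0.4},
])

```text
time_s: 15.55
eef_pos: [0.4452, -0.0186, 0.1195]
ee_rot: [[-0.999, 0.039, 0.0], [0.039, 0.999, -0.0], [-0.0, -0.0, -1.0]]
contact_force: [0.0, -0.1, 0.5]
grip_width: 0.0598
finger_force: 0.0
```

```bash
python3 -c "
from h import *
c=shot('wrist','w4'); go(.445,-.018,.011,178)
cv2.imwrite('pics/w4L.png',cv2.resize(cv2.imread('pics/w4.png'),(800,600),interpolation=cv2.INTER_CUBIC))"
```

```text
t 15.6 pos [ 0.4452 -0.0186  0.1195] xyaw 177.67 w 0.0599 F [-1.  -0.2  0.1] ff 0.0 j [ -9.  21.   7. 123.  -4.  35.  88.]
 d [0.0007 0.0019 0.3615] a [-0.     -0.     -0.0073]
```

View pics/w4L.png

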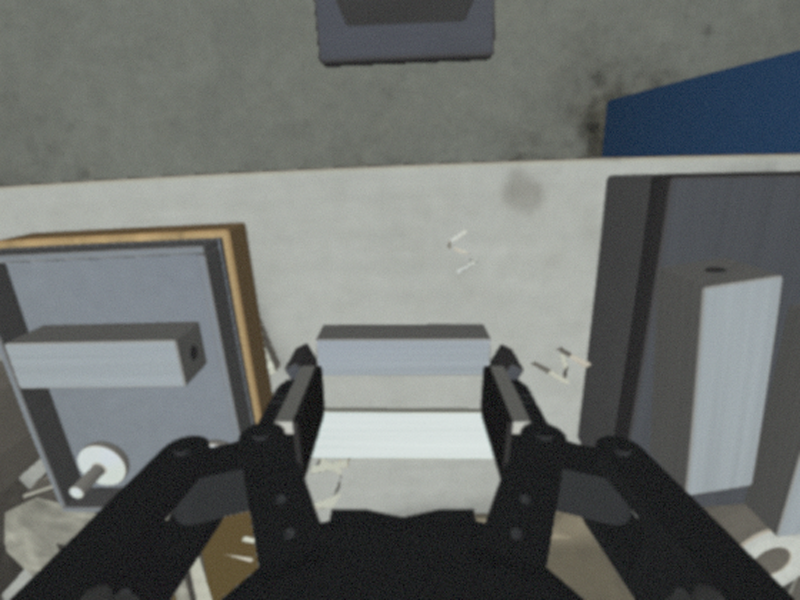

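The bar lies square in the mouth (317–490, 338–374), between the fingers and the cover. I lower the spread fingers behind it and push both ends.

Request:
carry_out([
  {"dx": 0,"dy": 0.002,"dz": 0.1,"ax": 0,"ay": 0,"az": -0.004,"fingers": 0.4},
  {"dx": 0,"dy": 0.002,"dz": 0.2,"ax": 0,"ay": 0,"az": -0.004,"fingers": 0.4},
  {"dx": 0,"dy": 0.002,"dz": 0.28,"ax": 0,"ay": 0,"az": -0.004,"fingers": 0.4},
  {"dx": 0,"dy": 0.002,"dz": 0.33,"ax": 0,"ay": 0,"az": -0.004,"fingers": 0.4},
  {"dx": 0,"dy": 0.002,"dz": 0.352,"ax": 0,"ay": 0,"az": -0.004,"fingers": 0.4},
  {"dx": 0,"dy": 0.002,"dz": 0.36,"ax": 0,"ay": 0,"az": -0.004,"fingers": 0.4},
  {"dx": 0,"dy": 0.002,"dz": 0.36,"ax": 0,"ay": 0,"az": -0.004,"fingers": 0.4},
  {"dx": 0,"dy": 0.002,"dz": 0.36,"ax": 0,"ay": 0,"az": -0.004,"fingers": 0.4},
])

```text
time_s: 16.4
eef_pos: [0.4459, -0.0179, 0.0121]
ee_rot: [[-0.999, 0.034, 0.001], [0.034, 0.999, -0.0], [-0.001, -0.0, -1.0]]
contact_force: [-0.2, -0.1, -0.4]
grip_width: 0.0599
finger_force: 0.0
```

Request:
carry_out([
  {"dx": -0.015,"dy": 0,"dz": 0,"ax": 0,"ay": 0,"az": 0,"fingers": 0.4},
  {"dx": -0.035,"dy": 0,"dz": 0,"ax": 0,"ay": 0,"az": 0,"fingers": 0.4},
  {"dx": -0.05,"dy": 0,"dz": 0,"ax": 0,"ay": 0,"az": 0,"fingers": 0.4},
  {"dx": -0.065,"dy": 0,"dz": 0,"ax": 0,"ay": 0,"az": 0,"fingers": 0.4},
  {"dx": -0.08,"dy": 0,"dz": 0,"ax": 0,"ay": 0,"az": 0,"fingers": 0.4},
  {"dx": -0.095,"dy": 0,"dz": 0,"ax": 0,"ay": 0,"az": 0,"fingers": 0.4},
  {"dx": -0.11,"dy": 0,"dz": 0,"ax": 0,"ay": 0,"az": 0,"fingers": 0.4},
  {"dx": -0.12,"dy": 0,"dz": 0,"ax": 0,"ay": 0,"az": 0,"fingers": 0.4},
])

```text
time_s: 17.2
eef_pos: [0.4819, -0.0191, 0.0113]
ee_rot: [[-0.999, 0.034, 0.001], [0.034, 0.999, -0.0], [-0.001, -0.0, -1.0]]
contact_force: [-1.9, -0.6, -0.3]
grip_width: 0.0593
finger_force: 1.1
```

Request:
carry_out([
  {"dx": -0.01,"dy": 0,"dz": 0,"ax": 0,"ay": 0,"az": 0,"fingers": 0.4},
  {"dx": -0.02,"dy": 0,"dz": 0,"ax": 0,"ay": 0,"az": 0,"fingers": 0.4},
  {"dx": -0.029,"dy": 0,"dz": 0,"ax": 0,"ay": 0,"az": 0,"fingers": 0.4},
  {"dx": -0.037,"dy": 0,"dz": 0,"ax": 0,"ay": 0,"az": 0,"fingers": 0.4},
  {"dx": -0.044,"dy": 0,"dz": 0,"ax": 0,"ay": 0,"az": 0,"fingers": 0.4},
  {"dx": -0.05,"dy": 0,"dz": 0,"ax": 0,"ay": 0,"az": 0,"fingers": 0.4},
  {"dx": -0.054,"dy": 0,"dz": 0,"ax": 0,"ay": 0,"az": 0,"fingers": 0.4},
  {"dx": -0.055,"dy": 0,"dz": 0,"ax": 0,"ay": 0,"az": 0,"fingers": 0.4},
])

```text
time_s: 18.0
eef_pos: [0.4979, -0.0196, 0.0114]
ee_rot: [[-0.999, 0.034, 0.0], [0.034, 0.999, 0.0], [-0.0, 0.0, -1.0]]
contact_force: [-2.0, 0.2, -0.2]
grip_width: 0.0599
finger_force: 1.1
```

Still sliding freely, so I continue slowly until it stops.

Request:
carry_out([
  {"dx": -0.002,"dy": 0,"dz": 0,"ax": 0,"ay": 0,"az": 0,"fingers": 0.4},
  {"dx": -0.004,"dy": 0,"dz": 0,"ax": 0,"ay": 0,"az": 0,"fingers": 0.4},
  {"dx": -0.006,"dy": 0,"dz": 0,"ax": 0,"ay": 0,"az": 0,"fingers": 0.4},
  {"dx": -0.008,"dy": 0,"dz": 0,"ax": 0,"ay": 0,"az": 0,"fingers": 0.4},
  {"dx": -0.01,"dy": 0,"dz": 0,"ax": 0,"ay": 0,"az": 0,"fingers": 0.4},
  {"dx": -0.011,"dy": 0,"dz": 0,"ax": 0,"ay": 0,"az": 0,"fingers": 0.4},
  {"dx": -0.012,"dy": 0,"dz": 0,"ax": 0,"ay": 0,"az": 0,"fingers": 0.4},
  {"dx": -0.012,"dy": 0,"dz": 0,"ax": 0,"ay": 0,"az": 0,"fingers": 0.4},
])

```text
time_s: 18.8
eef_pos: [0.5005, -0.0197, 0.0113]
ee_rot: [[-0.999, 0.034, -0.001], [0.034, 0.999, 0.0], [0.001, 0.0, -1.0]]
contact_force: [-4.8, 0.1, 1.5]
grip_width: 0.0597
finger_force: 2.5
```

Request:
carry_out([
  {"dx": -0.002,"dy": 0,"dz": 0,"ax": 0,"ay": 0,"az": 0,"fingers": 0.4},
  {"dx": -0.004,"dy": 0,"dz": 0,"ax": 0,"ay": 0,"az": 0,"fingers": 0.4},
  {"dx": -0.006,"dy": 0,"dz": 0,"ax": 0,"ay": 0,"az": 0,"fingers": 0.4},
  {"dx": -0.007,"dy": 0,"dz": 0,"ax": 0,"ay": 0,"az": 0,"fingers": 0.4},
  {"dx": -0.008,"dy": 0,"dz": 0,"ax": 0,"ay": 0,"az": 0,"fingers": 0.4},
  {"dx": -0.008,"dy": 0,"dz": 0,"ax": 0,"ay": 0,"az": 0,"fingers": 0.4},
  {"dx": -0.008,"dy": 0,"dz": 0,"ax": 0,"ay": 0,"az": 0,"fingers": 0.4},
  {"dx": -0.008,"dy": 0,"dz": 0,"ax": 0,"ay": 0,"az": 0,"fingers": 0.4},
])

```text
time_s: 19.6
eef_pos: [0.5007, -0.0197, 0.0111]
ee_rot: [[-0.999, 0.034, -0.006], [0.034, 0.999, 0.0], [0.006, 0.0, -1.0]]
contact_force: [-11.4, 1.4, 6.0]
grip_width: 0.06
finger_force: 5.1
```

Request:
carry_out([
  {"dx": -0.003,"dy": 0,"dz": 0,"ax": 0,"ay": 0,"az": 0,"fingers": 0.4},
  {"dx": -0.006,"dy": 0,"dz": 0,"ax": 0,"ay": 0,"az": 0,"fingers": 0.4},
  {"dx": -0.009,"dy": 0,"dz": 0,"ax": 0,"ay": 0,"az": 0,"fingers": 0.4},
  {"dx": -0.012,"dy": 0,"dz": 0,"ax": 0,"ay": 0,"az": 0,"fingers": 0.4},
  {"dx": -0.012,"dy": 0,"dz": 0,"ax": 0,"ay": 0,"az": 0,"fingers": 0.4},
  {"dx": -0.012,"dy": 0,"dz": 0,"ax": 0,"ay": 0,"az": 0,"fingers": 0.4},
  {"dx": -0.012,"dy": 0,"dz": 0,"ax": 0,"ay": 0,"az": 0,"fingers": 0.4},
  {"dx": -0.012,"dy": 0,"dz": 0,"ax": 0,"ay": 0,"az": 0,"fingers": 0.4},
])

```text
time_s: 20.4
eef_pos: [0.5009, -0.02, 0.0104]
ee_rot: [[-0.999, 0.035, -0.012], [0.035, 0.999, 0.0], [0.012, -0.0, -1.0]]
contact_force: [-15.5, 1.2, 10.9]
grip_width: 0.0595
finger_force: 8.2
```

Request:
carry_out([
  {"dx": 0.01,"dy": 0,"dz": 0,"ax": 0,"ay": 0,"az": 0,"fingers": 0.4},
  {"dx": 0.03,"dy": 0,"dz": 0,"ax": 0,"ay": 0,"az": 0,"fingers": 0.4},
  {"dx": 0.07,"dy": 0,"dz": 0,"ax": 0,"ay": 0,"az": 0,"fingers": 0.4},
  {"dx": 0.12,"dy": 0,"dz": 0,"ax": 0,"ay": 0,"az": 0,"fingers": 0.4},
  {"dx": 0.18,"dy": 0,"dz": -0.1,"ax": 0,"ay": 0,"az": 0,"fingers": 0.4},
  {"dx": 0.2,"dy": 0,"dz": -0.22,"ax": 0,"ay": 0,"az": 0,"fingers": 0.4},
  {"dx": 0.2,"dy": 0,"dz": -0.36,"ax": 0,"ay": 0,"az": 0,"fingers": 0.4},
  {"dx": 0.2,"dy": 0,"dz": -0.36,"ax": 0,"ay": 0,"az": 0,"fingers": 0.4},
])

```text
time_s: 21.2
eef_pos: [0.4514, -0.0179, 0.1242]
ee_rot: [[-0.999, 0.034, 0.011], [0.034, 0.999, 0.001], [-0.011, 0.001, -1.0]]
contact_force: [0.8, 0.4, 0.1]
grip_width: 0.0597
finger_force: 0.0
```

```bash
python3 -c "
from h import *
c=shot('wrist','w5'); shot('top','t5'); go(.445,-.018,.12,178)
a=cv2.resize(cv2.imread('pics/w5.png')[200:350,180:380],None,fx=4,fy=4,interpolation=cv2.INTER_CUBIC)
cv2.imwrite('pics/w5L.png',a)"
```

```text
t 21.3 pos [ 0.4487 -0.0178  0.1206] xyaw 178.08 w 0.0599 F [-0.3 -0.6 -1. ] ff 0.0 j [ -9.  22.   7. 123.  -4.  35.  89.]
 d [ 0.0123 -0.0012  0.0018] a [0.0007 0.0058 0.0017]
```

View pics/w5L.png

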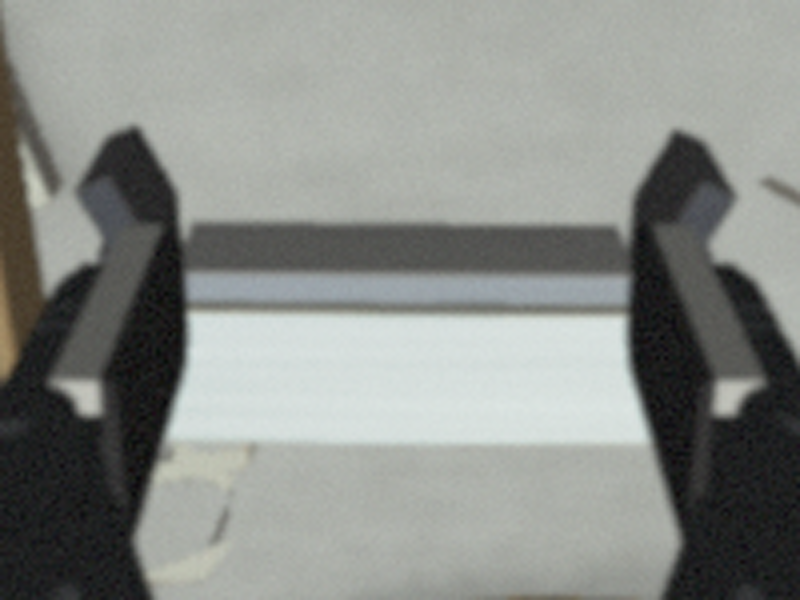

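Run:
```python
from h import *
c=load('w5'); K=lambda p:(p[0]/4+180-.4,p[1]/4+200-.4)
for n,pts,z in [('bar front top',[(190,271),(628,273)],.026),('bar front bottom',[(195,224),(613,227)],0),('cover front',[(190,309),(628,312)],.037),('cover front underside',[(190,304),(628,306)],.031),('cover back',[(170,442),(648,444)],.037)]:
    print(n,[onz(c,*K(p),z)[:2].round(4).tolist() for p in pts])
```

```text
bar front top [[0.5089, -0.0713], [0.5131, 0.0319]]
bar front bottom [[0.5106, -0.0747], [0.5152, 0.0327]]
cover front [[0.5123, -0.0697], [0.5166, 0.03]]
cover front underside [[0.5148, -0.071], [0.5189, 0.0311]]
cover back [[0.549, -0.0782], [0.5536, 0.036]]
```

The bar stands about 4 mm in front of the cover (front edge at row 271, cover edge at row 309), square to it. It also held still under a 15 N push, so it is home and I hand in.

```bash
python3 -c "
from cell import env
print(env.job_done())"
```

```text
the job is handed in; nothing more can be done
None
```

The job is handed in (about 21 s of the 61 s used; no verdict was returned): the short bar lies in the tray, and the 110 × 26 mm bar is pushed home and square under the cover, standing out about 4 mm as expected.

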